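Seat the knurled drive collar on the can seamer spindle and hold it home

ROBOT

A 6-joint arm with a two-finger parallel gripper is mounted at the origin on the work surface. World frame = base frame: x ahead of the robot, y to its left, z up, the work surface at z = 0. Lengths are in mm, angles in degrees, forces in N, time in s.
With the tool pointing down it reaches from about 300 to 850 mm from the base axis. Payload 4.2 kg.
Tool frame: the origin (TCP) lies at the very end of the fingers, on their centre line; the grasp point (between the pads) lies 19 mm behind it (env.tcp_to_grasp is the distance from the TCP to the grasp point, in mm); z points along the fingers, y is the line along which they close (so a half turn about z gives the same grasp; the last joint's range is limited). The gripper opens to 91 mm and grips with 3 to 60 N. Pads are 32 mm wide; open, the fingers measure 118 mm over their backs; the gripper's body (76 mm by 178 mm) begins 60 mm behind the grasp point.
Start: joints at [69.271, 18.312, 89.639, -0, 72.044, -1.146], TCP at [192.733, 541.754, 213.976] pointing down, gripper open.
Joint ranges: [-177.97, 177.97], [-48.28, 115.42], [12.27, 149.76], [-77.06, 257.06], [2.81, 150.46], [-146.56, 146.56]. Speed limits (degrees/s): [147.25, 147.25, 180, 180, 180, 180].

INTERFACE

Orientations are given as [roll, pitch, yaw] about the fixed x, y, z axes, in that order (R = Rz(yaw) Ry(pitch) Rx(roll)).
In Python, from workcell import env gives the robot as it stands.
- The arm moves only by the tool move_arm, never from a script. Its argument "plan" is a list of rows, each a list of 3 entries, a list of its own where there are three numbers: the shift along the world's x, y, z in cm, then the turn about the world's z in degrees, then the closure, from 0 (fully open) to 1 (shut). In form: [[[x, y, z], turn, claw], ...]. A call has 1 to 5 rows; each row shifts and turns the commanded pose from where the row before left it; what a row does not reach is not made up. A row lasts 1/10 s, in which the tool goes at most 50 mm and 8.59 degrees, less where a joint would pass 70% of its speed; a pose out of reach is approached as far as the arm can. A call is refused whole if a number of a shift passes 5 or a number of a turn 8.59, either way. A call with a gripper value outside its range is refused whole. The fingers move at their own pace and stop on an object; "squeeze" is the grip in N (left out, the last holds). Time passes only in rows, so rows that do not move let the fingers close. It gives the time, the measured TCP pose, the force, the opening and the grip force at its end, in the units of the state.
- env.state(): the state, without advancing time (a new reading comes with each control period).
- env.grab_frame(name): name is "side" or "top" or "wrist"; returns a dict with "frame" (420x560x3 uint8, red, green, blue), "z_map" (420x560 float32, mm along the optical axis (not along the pixel's ray), 0 where there is no reading), "fovy" (degrees; the focal length in pixels is half the picture's height over the tangent of half this angle, whatever the lens; pixels are square), "cx", "cy" (the principal point, pixels), "position" and "orientation" of the camera in the world. Camera axes: x right, y down, z forward; pixel columns grow to the right and rows downward; lengths in mm; the calibration is good to about 2 mm. A picture is of the moment at which its call begins.
- env.job_done(): hands the job in; it is judged then, once.
Trained networks look in a picture, given as the dict that the camera call returned (one of the last four; its "shot" number tells which), for a name from the list of things; names that differ only in an ending like _2 or _b are one class to them, and where a whole thing is asked for, a point or a joint stands for the part that bears it (a point fixed in the world has none). Each returns a list of dicts, best first, with "score" (0 to 1); they miss things now and then, are a little off and sometimes report something else, mostly with a low value. They report only what shows in the picture. A call takes as long as a camera call. They do not tell look-alikes from the thing itself.
- env.search_frame(picture, label): "point" ([column, row] in pixels, amid what is visible of it).
- env.landmark_of(picture, label): "point" ([column, row] in pixels: a listed point, or the origin of a listed thing).
The state is a dict: "time_s": time; "qpos": joint angles; "qvel": joint speeds; "effort": joint torques, N m; "ee_pos": TCP position; "ee_rot": TCP orientation; "force": force on the tool from outside, world axes, zero at the start; "torque": the same for the moment, N m; "gripper_width": finger opening in mm; "gripper_force": force on a finger pad.
Only numpy, scipy, OpenCV 4.12 (cv2) and the standard library are available. Lean on these libraries where they do the work, as an engineer would, in place of code of your own. Each camera call takes 0.05 s, during which the arm holds its last target. There are 200 camera calls.

TASK

Pick up the knurled collar, put it over the upright seamer spindle, and turn it until its hidden keyways drop over the drive pins. Then push it fully home on its seat against the spring ring and finish while still holding it pushed home: do not let go, a colleague will fit the retaining nut. Do not disturb the two cans or the wrench.

Things in the scene. Friction and masses are not known exactly. Their poses are not given: they have to be found in the camera images.
- collar: Loose grey aluminium ring, knurled outside: 58 mm diameter, 36 mm tall, about 0.16 kg, open bore 33 mm right through. Origin: centre of its underside, z up along the bore. Starts flat on the bench, right side up. Three blind keyways (11 mm wide, 13 mm deep, 120 degrees apart, closed outside) are cut in the underside, out of sight; their direction is not marked.
- seat (a point): Centre of the flat seat of the fixed spindle, on its axis, 55 mm above the bench, z up. Collar home = its underside at this height. Below is a green cone (84 mm diameter at the seat) on a dark round flange 136 mm in diameter, 12 mm thick.
- post_tip (a point): Tip of the vertical steel spindle post, 59 mm above the seat. The post is 30 mm in diameter up to 45 mm above the seat, then tapers to 16 mm at this tip.
- pins (a point): Point on the post's axis 10.5 mm above the seat, level with the tops of three horizontal drive pins (7 mm thick, 120 degrees apart) that stand 10 mm out of the post. They point a different way each time, unrelated to this point's axes. Unmatched, the collar rests here; matched within about 0.1 rad it can be pushed down to the seat. A turn of 120 degrees either way surely passes a match.
- spring_ring (a joint): Brass spring ring (59 mm outside diameter) lying round the foot of the post under the collar's rim: 0 = free, top 6 mm above the seat; 0.006 = pressed flush with the seat, collar home. It pushes up with about 4 N when free and about 6.5 N when flush, so a released collar rises about 6 mm.
- can_a: Closed gold food can, 68 mm diameter, 58 mm tall, standing; bystander. Origin: centre of its underside.
- can_b: A second, identical closed gold can; bystander. Origin: centre of its underside.
- wrench: Steel wrench 160 mm long lying on the bench; bystander. Its length is along its x axis.
Things that resemble listed ones, but are neither listed nor needed, are in the scene too. There is more than one size of the collar; the one meant has the size given above. Leave any orange look-alike of the part that bears seat alone.

How it is judged:
By the outcome, as a careful person would: the job done as asked, in the order asked, and still so for the second after the job is handed in, while the arm keeps its last pose, push and grip.
It also fails if it takes over 58 s, if anything falls off the work surface, if the arm or the gripper's body presses on something with over 40 N, if the wrist force passes 120 N, or if a joint passes its speed limit or range.

## Working session

There is one attempt and no reset: what is moved stays moved. The work goes in short steps, Python scripts to look and compute and a tool call to move; the robot and the scene stay as the last step left them, time stands still between calls to the robot, and variables do not carry over. Pictures are saved under pics/ and viewed, at most 10 in all, crops included, and the job is handed in when it is done.

Besides the shell and the picture viewer there is one more tool, called after "Emit:" as name(argument=value, ...), one argument or row to a line, values as JSON. move_arm: Moves the arm, as the interface text tells. Its arguments: {"type":"object","properties":{"plan":{"type":"array","items":{"type":"array"}},"squeeze":{"type":"number"}},"required":["plan"]}

```bash
mkdir -p pics
cat > h.py <<'E'
import numpy as np, cv2
from scipy.spatial.transform import Rotation as R
from workcell import env
def K(p):
    f=p["frame"].shape[0]/2/np.tan(np.radians(p["fovy"])/2); return f,p["cx"],p["cy"]
def rot(p):
    o=np.array(p["orientation"],float)
    return o if o.shape==(3,3) else R.from_euler('xyz',o,degrees=True).as_matrix()
def cloud(p):
    f,cx,cy=K(p); z=p["z_map"]; v,u=np.mgrid[:z.shape[0],:z.shape[1]]
    c=np.stack([(u-cx)/f*z,(v-cy)/f*z,z],-1)
    w=c@rot(p).T+np.array(p["position"]); w[z==0]=np.nan; return w
def save(n,p): cv2.imwrite(f"pics/{n}.png",p["frame"][...,::-1])
E
python3 - <<'E'
from h import *
ps={}
for n in("top","side"):
    p=env.grab_frame(n); ps[n]=p; save(n+"1",p); print(n,p["position"],p["orientation"],p["fovy"],p["cx"],p["cy"])
    w=cloud(p)
    for l in("collar","seat","post_tip","can_a","wrench"):
        for d in env.search_frame(p,l)[:4]:
            c,r=map(int,np.round(d["point"])); print(n,l,round(d["score"],2),c,r,w[r,c].round(0))
cv2.imwrite("pics/both.png",cv2.resize(np.hstack([ps["top"]["frame"],ps["side"]["frame"]]),(800,300))[...,::-1])
print(env.state())
E
```

```text
top [ 376.17570277  -43.2122915  1197.06116919] [-168.9218143     1.72379565  -89.37842747] 48.727558420107606 284.5553825361528 207.92796570335926
top collar 0.77 352 300 [ 374. -175.   18.]
top collar 0.7 334 256 [ 485. -133.   -0.]
top seat 0.93 173 245 [504. 270.  58.]
top seat 0.75 250 245 [501.  74.  91.]
top seat 0.61 329 252 [ 495. -120.   -0.]
top post_tip 0.77 177 240 [517. 261.  55.]
top can_a 0.65 401 244 [ 510. -293.   57.]
top can_a 0.6 345 186 [ 655. -158.   60.]
top can_a 0.38 248 247 [495.  78. 102.]
top wrench 0.86 265 151 [765.  49.   6.]
side [ 253.8304951  -713.51657408  886.15294306] [-135.66669333   -0.97730613  -23.13102269] 45.056158247713 282.16579877851 207.94832369639025
side collar 0.85 272 280 [ 503. -113.   -1.]
side collar 0.73 226 314 [ 377. -187.   48.]
side seat 0.71 219 161 [505. 244.  51.]
side seat 0.66 242 214 [495.  47.  53.]
side post_tip 0.92 241 210 [496.  56.  56.]
side post_tip 0.57 223 158 [516. 247.  55.]
side can_a 0.95 312 342 [ 500. -310.   61.]
side can_a 0.67 349 264 [ 648. -177.   60.]
side wrench 0.89 348 197 [776.  50.   0.]
{'time_s': 0.6, 'qpos': array([ 6.92701357e+01,  1.83109215e+01,  8.96388973e+01, -1.83370479e-05,
        7.20437861e+01, -1.14848630e+00]), 'qvel': array([-0.03087921, -0.04095934,  0.01374242,  0.07879869, -0.03880097,
       -0.05889773]), 'effort': array([-1.40767526e-03, -4.12120736e+01, -2.32139808e+01,  7.26986700e-02,
        3.79132899e-02,  3.51528897e-06]), 'ee_pos': array([192.73840811, 541.75349751, 213.98644063]), 'ee_rot': array([1.79993607e+02, 1.45619787e-04, 1.60418628e+02]), 'force': array([-0.35330247, -0.35938772,  0.18228315]), 'torque': array([0.0492726 , 0.02578419, 0.02728739]), 'gripper_force': 0.0, 'gripper_width': 91.269507405703}
```

View pics/top1.png

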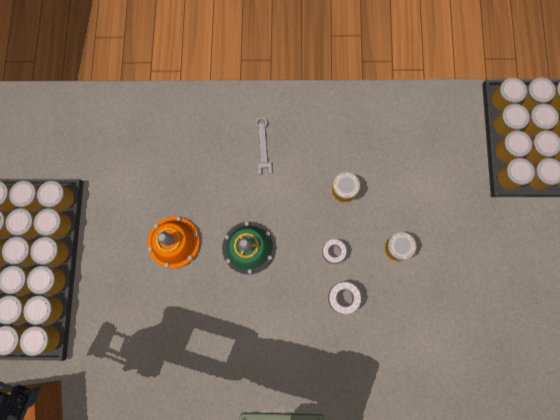

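View pics/side1.png

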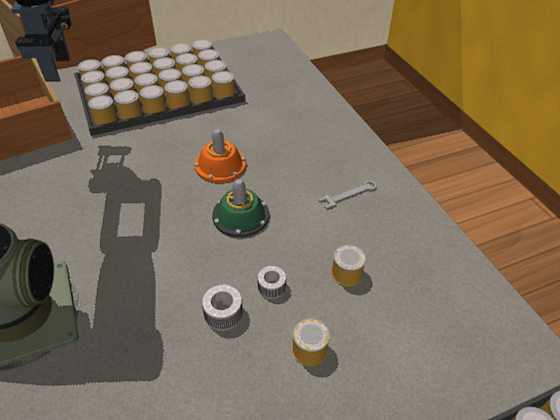

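The top view shows the green spindle at (248,246) and its orange look-alike at (173,243). The small ring is at (335,251), the big ring at (345,297), and the cans are at (346,186) and (402,246). Next I'll measure the rings and the spindle.

```bash
cat > m.py <<'E'
from h import *
from scipy.optimize import least_squares
def circ(P):
    r=least_squares(lambda q:np.hypot(P[:,0]-q[0],P[:,1]-q[1])-q[2],[*P.mean(0),20],loss='soft_l1').x
    return r
E
python3 - <<'E'
from m import *
for n in("top","side"):
    p=env.grab_frame(n); w=cloud(p).reshape(-1,3); w=w[~np.isnan(w[:,0])]
    print(n,p["frame"].shape)
    for nm,c,rad in(("small",(490,-130),50),("big",(374,-175),60),("spindle",(500,65),90),("canA",(505,-300),50),("canB",(655,-165),50)):
        P=w[np.hypot(w[:,0]-c[0],w[:,1]-c[1])<rad]
        h=np.histogram(P[:,2],bins=np.arange(-5,125,5)); print(nm,{int(b):int(k) for k,b in zip(*h) if k>3})
        zt=np.percentile(P[P[:,2]>8,2],90) if nm!="spindle" else 55
        T=P[abs(P[:,2]-zt)<4]; 
        if len(T)<5: continue
        ext=(T[:,:2].max(0)-T[:,:2].min(0)).round(0)
        (cx,cy),r=cv2.minEnclosingCircle(T[:,:2].astype(np.float32)); print('  ztop',round(zt,1),'ext',ext,'enc',round(cx,1),round(cy,1),round(r,1))
    P=w[np.hypot(w[:,0]-500,w[:,1]-65)<60]; T=P[P[:,2]>75]; print('post',T.round(0)[:6].tolist(),T.mean(0))
E
```

```text
top (420, 560, 3)
small {-5: 402, 0: 415, 5: 15, 10: 5, 15: 8, 20: 11, 25: 12, 30: 107, 35: 180, 40: 15}
  ztop 38.6 ext [55. 55.] enc 496.2 -131.3 29.3
big {-5: 556, 0: 602, 5: 19, 15: 7, 20: 14, 30: 8, 35: 8, 40: 100, 45: 399, 50: 50}
  ztop 49.8 ext [74. 75.] enc 381.0 -154.1 38.3
spindle {-5: 821, 0: 746, 5: 143, 10: 420, 15: 148, 20: 69, 25: 55, 30: 64, 35: 78, 40: 93, 45: 123, 50: 395, 55: 343, 60: 88, 65: 20, 70: 4, 85: 4, 90: 4, 95: 13, 100: 31, 105: 27, 110: 46, 115: 6}
  ztop 55 ext [88. 90.] enc 506.0 86.7 45.5
canA {-5: 204, 0: 272, 5: 35, 10: 13, 15: 8, 20: 10, 25: 7, 30: 11, 35: 12, 40: 12, 45: 5, 50: 18, 55: 393, 60: 192}
  ztop 61.6 ext [64. 66.] enc 507.9 -294.2 34.0
canB {-5: 209, 0: 252, 5: 28, 10: 7, 15: 13, 20: 10, 25: 12, 30: 13, 35: 7, 40: 10, 45: 5, 50: 34, 55: 353, 60: 174}
  ztop 61.7 ext [66. 66.] enc 659.9 -160.1 33.7
post [[520.0, 93.0, 99.0], [519.0, 91.0, 101.0], [519.0, 88.0, 103.0], [520.0, 86.0, 99.0], [519.0, 83.0, 102.0], [517.0, 98.0, 97.0]] [503.94532394  86.47353768 105.48641541]
side (420, 560, 3)
small {-5: 160, 0: 618, 5: 56, 10: 54, 15: 62, 
[... 322 characters left out ...]
 98, 40: 118, 45: 113, 50: 194, 55: 350, 60: 120, 65: 40, 70: 22, 75: 18, 80: 20, 85: 21, 90: 19, 95: 22, 100: 32, 105: 31, 110: 35, 115: 17}
  ztop 55 ext [89. 87.] enc 502.9 85.8 46.1
canA {-5: 178, 0: 722, 5: 72, 10: 52, 15: 45, 20: 44, 25: 42, 30: 49, 35: 47, 40: 48, 45: 43, 50: 40, 55: 477, 60: 498}
  ztop 61.6 ext [68. 68.] enc 507.1 -293.6 34.7
canB {-5: 114, 0: 526, 5: 62, 10: 41, 15: 47, 20: 42, 25: 40, 30: 53, 35: 43, 40: 41, 45: 49, 50: 36, 55: 365, 60: 307}
  ztop 61.5 ext [68. 68.] enc 659.6 -159.4 35.2
post [[503.0, 96.0, 116.0], [506.0, 95.0, 115.0], [507.0, 94.0, 116.0], [509.0, 91.0, 118.0], [511.0, 91.0, 117.0], [501.0, 96.0, 113.0]] [502.19701335  81.206512    99.0417856 ]
```

Emit:
move_arm(
  plan=[
    [[2,-4.5,0],0,0],
    [[2,-4.5,0],0,0],
    [[2,-4.5,0],0,0],
    [[2,-4.5,0],0,0],
    [[2,-4.5,0],0,0],
  ],
)

```text
time_s: 1.2
ee_pos: [293.2, 315.0, 214.1]
ee_rot: [180.0, 0.0, 160.5]
force: [0.2, 0.2, -0.1]
gripper_width: 90.9
gripper_force: 0.0
```

Emit:
move_arm(
  plan=[
    [[2,-4.5,0],0,0],
    [[2,-4.5,0],0,0],
    [[2,-4.5,0],0,0],
    [[2,-4.5,0],0,0],
    [[2,-4.5,0],0,0],
  ],
)

```text
time_s: 1.7
ee_pos: [393.2, 89.9, 214.4]
ee_rot: [179.9, 0.1, 160.4]
force: [1.5, 1.1, 0.4]
gripper_width: 91.1
gripper_force: 0.0
```

Emit:
move_arm(
  plan=[
    [[2,-4.5,0],0,0],
    [[2,-4.5,0],0,0],
    [[2,-4.5,0],0,0],
    [[2,-4.5,0],0,0],
    [[0,0,0],0,0],
  ],
)

```text
time_s: 2.2
ee_pos: [475.0, -93.1, 213.9]
ee_rot: [-179.9, 0.1, 160.1]
force: [-0.5, 2.1, -0.5]
gripper_width: 91.0
gripper_force: 0.0
```

Run:
```python
from m import *
print(env.state()["ee_pos"],env.state()["ee_rot"])
def fit(P,r0,r): return least_squares(lambda q:np.hypot(P[:,0]-q[0],P[:,1]-q[1])-r,r0,loss='soft_l1').x.round(1)
for n in("top","side","wrist"):
    p=env.grab_frame(n); w=cloud(p)
    if n=="wrist": save("wrist1",p); print(p["position"],p["orientation"])
    f,cx,cy=K(p); w2=w.reshape(-1,3); w2=w2[~np.isnan(w2[:,0])]
    # collar: top-face points -> outer edge by angle
    d=np.hypot(w2[:,0]-496,w2[:,1]+131); T=w2[(d<40)&(w2[:,2]>33)&(w2[:,2]<43)][:,:2]
    if len(T)>20:
        a=np.degrees(np.arctan2(T[:,1]+131,T[:,0]-496))//15; rr=np.hypot(T[:,0]-496,T[:,1]+131)
        O=np.array([T[a==k][rr[a==k].argmax()] for k in set(a)]); I=np.array([T[a==k][rr[a==k].argmin()] for k in set(a)])
        print(n,'collar outer',circ(O).round(1),'inner',circ(I).round(1),'n',len(T))
    d=np.hypot(w2[:,0]-504,w2[:,1]-86); T=w2[(d<25)&(w2[:,2]>70)&(w2[:,2]<98)]
    if len(T)>10: print(n,'post',fit(T,[504,86],15),len(T))
    T=w2[(d<25)&(w2[:,2]>111)]
    if len(T): print(n,'tip',T.mean(0).round(1),len(T))
    # flange by height 8..16
    T=w2[(d<80)&(d>40)&(w2[:,2]>8)&(w2[:,2]<17)][:,:2]
    if len(T)>50:
        a=np.degrees(np.arctan2(T[:,1]-86,T[:,0]-504))//10; rr=np.hypot(T[:,0]-504,T[:,1]-86)
        O=np.array([T[a==k][rr[a==k].argmax()] for k in set(a)]); print(n,'flange',circ(O).round(1))
```

```text
[474.96195307 -93.11984231 213.88540868] [-1.79918920e+02  1.47542745e-01  1.60080933e+02]
top post [506.1  88.7] 23
top tip [505.9  87.7 113.8] 42
top flange [505.8  88.1  67.3]
side collar outer [ 495.4 -130.6   29.3] inner [ 495.2 -130.8   16.7] n 389
side flange [504.4  87.2  67.4]
[393.0464717  -59.71583473 384.52833846] [ 1.62842581e+02 -1.28341691e-02  7.03286389e+01]
wrist collar outer [ 493.6 -127.1   29.2] inner [ 493.4 -127.1   16.8] n 1526
wrist post [503.1  92.4] 587
wrist tip [502.1  90.9 113.5] 410
wrist flange [502.7  91.9  67.5]
```

View pics/wrist1.png

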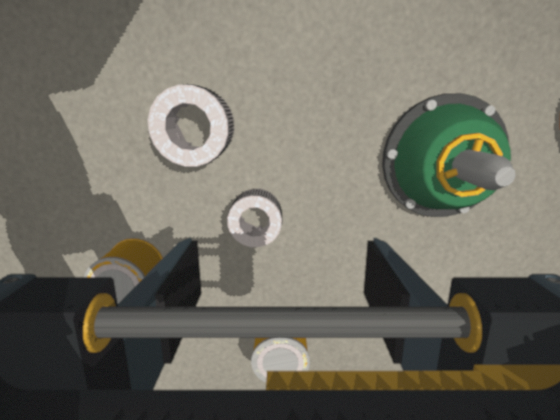

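The wrist view shows the small ring at (254,220), the big ring at (189,126), and the green spindle with its brass ring and pins at (480,165). I'll remeasure now that the arm has settled.

```bash
cat > w.py <<'E'
from m import *
def fit(P,r0,r): return least_squares(lambda q:np.hypot(P[:,0]-q[0],P[:,1]-q[1])-r,r0,loss='soft_l1').x.round(1)
def outer(w2,c,R0,z0,z1,step=12):
    d=np.hypot(w2[:,0]-c[0],w2[:,1]-c[1]); T=w2[(d<R0)&(w2[:,2]>z0)&(w2[:,2]<z1)][:,:2]
    if len(T)<20: return None
    a=np.degrees(np.arctan2(T[:,1]-c[1],T[:,0]-c[0]))//step; rr=np.hypot(*(T-c).T)
    return circ(np.array([T[a==k][rr[a==k].argmax()] for k in set(a)])).round(1)
def pts(n):
    p=env.grab_frame(n); w=cloud(p).reshape(-1,3); return p,w[~np.isnan(w[:,0])]
E
python3 - <<'E'
from w import *
s=env.state(); print(s["ee_pos"],s["ee_rot"],s["force"])
for n in("wrist","side"):
    p,w=pts(n); print(n,outer(w,(495,-130),38,33,43),outer(w,(504,88),80,8,17),p["position"])
s=env.state(); print(s["ee_pos"],s["ee_rot"])
E
```

```text
[472.24229766 -87.93335396 213.73883163] [ 1.79971853e+02 -6.85469240e-02  1.60374035e+02] [ 0.4837158   0.38028948 -0.17540433]
wrist [ 493.4 -127.2   29.1] [502.6  91.9  67.6] [392.62979506 -58.89468533 384.61645611]
side [ 494.8 -131.    28.9] [504.2  86.7  67.2] [ 253.8304951  -713.51657408  886.15294306]
[472.14749408 -87.0603565  214.00556432] [ 1.79977951e+02 -2.84306391e-02  1.60498058e+02]
```

Emit:
move_arm(
  plan=[
    [[1.1,-2.1,-3],0,0],
    [[1.1,-2.1,-4],0,0],
    [[0,0,-4],0,0],
    [[0,0,-4],0,0],
    [[0,0,0],0,0],
  ],
)

```text
time_s: 2.95
ee_pos: [490.5, -127.8, 59.9]
ee_rot: [-180.0, -0.6, 160.5]
force: [-0.4, 0.2, 0.2]
gripper_width: 91.6
gripper_force: 0.0
```

Run:
```python
from w import *
for n in("wrist","side","top","wrist"):
    p,w=pts(n); print(n,outer(w,(495,-130),38,33,43),outer(w,(504,88),80,8,17),env.state()["ee_pos"])
save("wrist2",p)
```

```text
wrist [ 493.6 -127.3   29.3] [502.4  90.4  67.1] [ 492.91009955 -128.51666036   62.69123596]
side [ 493.9 -133.    28. ] [505.1  87.2  68.1] [ 494.90451385 -129.23511354   64.63718897]
top [ 495.9 -131.2   28.1] [505.9  88.1  67.4] [ 495.99892594 -129.71458147   65.78254035]
wrist [ 493.7 -127.4   29.3] [502.3  90.8  67.6] [ 496.41974086 -130.00892439   66.2859473 ]
```

View pics/wrist2.png

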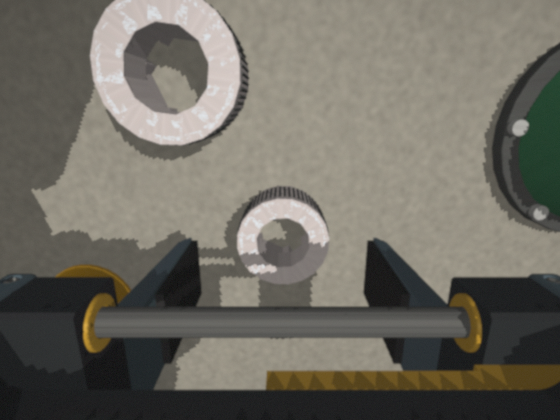

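The collar is centred between the fingers: ring centre at (283,240), finger midline near column 284. I'll descend gently.

Emit:
move_arm(
  plan=[
    [[0,0,-2],0,0],
    [[0,0,-1.8],0,0],
    [[0,0,-1.0],0,0],
    [[0,0,-0.6],0,0],
    [[0,0,-0.3],0,0],
  ],
)

```text
time_s: 3.65
ee_pos: [495.4, -130.3, 7.6]
ee_rot: [180.0, 0.1, 160.4]
force: [0.5, 0.3, 0.8]
gripper_width: 91.0
gripper_force: 0.0
```

Emit:
move_arm(
  plan=[
    [[0,0,0],0,0],
    [[0,0,0],0,0.3],
    [[0,0,0],0,0.5],
    [[0,0,0],0,0.7],
    [[0,0,0],0,0.7],
  ],
  squeeze=35,
)

```text
time_s: 4.15
ee_pos: [494.9, -130.3, 7.2]
ee_rot: [180.0, 0.0, 160.4]
force: [-0.3, 0.6, 0.3]
gripper_width: 62.1
gripper_force: 0.0
```

Emit:
move_arm(
  plan=[
    [[0,0,0],0,0.7],
    [[0,0,0],0,0.7],
    [[0,0,0],0,0.7],
    [[0,0,0],0,0.7],
  ],
)

```text
time_s: 4.55
ee_pos: [494.8, -130.2, 7.1]
ee_rot: [180.0, 0.0, 160.4]
force: [-0.3, 1.7, 3.6]
gripper_width: 57.8
gripper_force: 35.0
```

Emit:
move_arm(
  plan=[
    [[0,0,1],0,0.7],
    [[0,0,3],0,0.7],
    [[0,0,4],0,0.7],
    [[0,0,4],0,0.7],
    [[0,0,2],0,0.7],
  ],
  squeeze=45,
)

```text
time_s: 5.05
ee_pos: [495.9, -130.8, 150.7]
ee_rot: [-180.0, 0.3, 160.4]
force: [1.3, -0.6, -2.4]
gripper_width: 57.4
gripper_force: 45.0
```

Emit:
move_arm(
  plan=[
    [[0,1.5,0],0,0.7],
    [[0.1,3,0],0,0.7],
    [[0.1,3,0],0,0.7],
    [[0.1,3,0],0,0.7],
    [[0.1,3,0],0,0.7],
  ],
)

```text
time_s: 5.55
ee_pos: [497.0, 6.6, 145.3]
ee_rot: [-179.9, -0.2, 160.4]
force: [0.5, -0.1, -1.9]
gripper_width: 57.7
gripper_force: 45.0
```

Emit:
move_arm(
  plan=[
    [[0.2,3,0],0,0.7],
    [[0.2,3,0],0,0.7],
    [[0.2,1.8,0],0,0.7],
    [[0,0.5,0],0,0.7],
    [[0,0,0],0,0.7],
  ],
)

```text
time_s: 6.05
ee_pos: [503.5, 88.3, 145.8]
ee_rot: [-179.9, -0.1, 160.5]
force: [0.5, -0.2, -2.4]
gripper_width: 58.0
gripper_force: 45.0
```

Run:
```python
from w import *
for n in("wrist","side","top"):
    p,w=pts(n); s=env.state(); c=(503,88)
    print(n,s["ee_pos"].round(1),s["gripper_width"],s["force"].round(1))
    zt=s["ee_pos"][2]-7+36
    print('  collar',outer(w,c,36,zt-6,zt+6),'flange',outer(w,c,80,8,17)); save(n+"3",p)
w_=np.hstack([cv2.imread("pics/%s3.png"%n)[:,:] for n in("wrist","side")]); cv2.imwrite("pics/c3.png",cv2.resize(w_,(800,300)))
```

```text
wrist [503.7  87.6 146. ] 57.43864252302406 [ 0.2  0.5 -2.6]
  collar [501.6  90.2  29.8] flange [502.9  92.3  67.5]
side [504.   87.2 146.3] 57.29949682965867 [-0.2 -0.6 -2.9]
  collar None flange [504.5  87.5  67.6]
top [504.2  87.  146.5] 57.73061668737251 [ 0.2  0.1 -3. ]
  collar None flange [505.5  88.1  67.2]
```

View pics/c3.png

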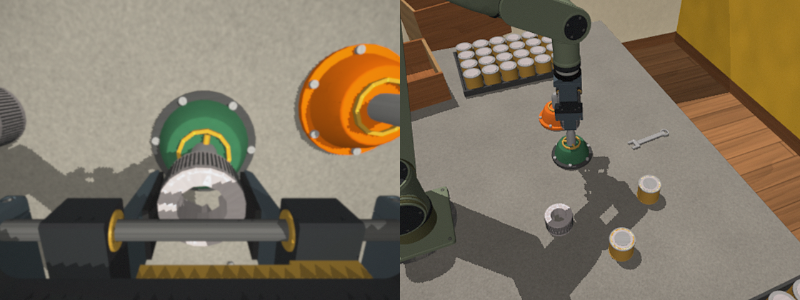

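The wrist view shows the collar held squarely just above the spindle, and the side view agrees. I'll shift 0.6 mm in y and lower it over the taper.

Emit:
move_arm(
  plan=[
    [[0,0.06,-1],0,0.7],
    [[0,0,-1.2],0,0.7],
    [[0,0,-0.6],0,0.7],
    [[0,0,-0.5],0,0.7],
    [[0,0,-0.3],0,0.7],
  ],
)

```text
time_s: 6.7
ee_pos: [504.5, 88.2, 110.2]
ee_rot: [-180.0, -0.1, 160.4]
force: [1.1, -0.0, -1.8]
gripper_width: 57.4
gripper_force: 45.0
```

Emit:
move_arm(
  plan=[
    [[0,0,-0.4],0,0.7],
    [[0,0,-0.4],0,0.7],
    [[0,0,-0.3],0,0.7],
    [[0,0,-0.1],0,0.7],
    [[0,0,0],0,0.7],
  ],
)

```text
time_s: 7.2
ee_pos: [505.0, 88.7, 99.0]
ee_rot: [180.0, 0.0, 160.4]
force: [1.2, 3.0, -3.1]
gripper_width: 57.5
gripper_force: 45.0
```

```bash
python3 -c "
from h import *
s=env.state();print(s['ee_pos'],s['ee_rot'],s['force'],s['torque'],s['qpos'])"
```

```text
[504.95887217  88.65614579  98.95590385] [1.79957501e+02 1.54532536e-02 1.60409583e+02] [ 1.24723212  2.96304308 -3.08427085] [ 0.39738541 -0.11042514 -0.01260307] [ 8.65294631e+00  1.87544669e+01  1.07346315e+02  3.73026929e-02
  5.38654993e+01 -6.17786306e+01]
```

Emit:
move_arm(
  plan=[
    [[0.03,0.06,-0.4],0,0.7],
    [[0,0,-0.6],0,0.7],
    [[0,0,-0.6],0,0.7],
    [[0,0,-0.5],0,0.7],
    [[0,0,-0.2],0,0.7],
  ],
)

```text
time_s: 7.7
ee_pos: [504.6, 88.9, 75.2]
ee_rot: [-180.0, -0.1, 160.4]
force: [-0.5, 1.5, -0.8]
gripper_width: 57.8
gripper_force: 45.0
```

Emit:
move_arm(
  plan=[
    [[0,0,-0.1],0,0.7],
    [[0,0,-0.1],0,0.7],
    [[0,0,-0.1],0,0.7],
    [[0,0,0],0,0.7],
  ],
)

```text
time_s: 8.1
ee_pos: [505.1, 89.0, 73.0]
ee_rot: [180.0, 0.0, 160.4]
force: [-0.3, 0.9, -2.7]
gripper_width: 57.5
gripper_force: 45.0
```

Emit:
move_arm(
  plan=[
    [[0,0,-0.1],0,0.7],
    [[0,0,-0.1],0,0.7],
    [[0,0,0],0,0.7],
  ],
)

```text
time_s: 8.4
ee_pos: [505.2, 89.0, 72.4]
ee_rot: [180.0, 0.0, 160.4]
force: [-3.3, 0.6, 8.7]
gripper_width: 57.4
gripper_force: 45.0
```

Contact with the pins gives about 11 N net. Now I'll turn toward the negative side, where joint 6 has room, while pressing.

Emit:
move_arm(
  plan=[
    [[0,0,-0.05],-4,0.7],
    [[0,0,0],-4,0.7],
    [[0,0,0],-4,0.7],
    [[0,0,0],-4,0.7],
    [[0,0,0],-4,0.7],
  ],
)

```text
time_s: 8.9
ee_pos: [505.5, 88.9, 72.3]
ee_rot: [179.9, 0.1, 140.3]
force: [-3.4, -0.0, 10.4]
gripper_width: 57.8
gripper_force: 45.0
```

Emit:
move_arm(
  plan=[
    [[0,0,0],-4,0.7],
    [[0,0,0],-4,0.7],
    [[0,0,0],-4,0.7],
    [[0,0,0],-4,0.7],
    [[0,0,0],-4,0.7],
  ],
)

```text
time_s: 9.4
ee_pos: [505.4, 88.7, 72.4]
ee_rot: [179.9, 0.1, 120.3]
force: [-4.3, 0.0, 11.2]
gripper_width: 57.5
gripper_force: 45.0
```

Emit:
move_arm(
  plan=[
    [[0,0,0],-4,0.7],
    [[0,0,0],-4,0.7],
    [[0,0,0],-4,0.7],
    [[0,0,0],-4,0.7],
    [[0,0,0],-4,0.7],
  ],
)

```text
time_s: 9.9
ee_pos: [505.1, 88.5, 72.4]
ee_rot: [179.9, 0.1, 100.3]
force: [-4.3, -1.0, 12.1]
gripper_width: 57.6
gripper_force: 45.0
```

Emit:
move_arm(
  plan=[
    [[0,0,0],-4,0.7],
    [[0,0,0],-4,0.7],
    [[0,0,0],-4,0.7],
    [[0,0,0],-4,0.7],
    [[0,0,0],-4,0.7],
  ],
)

```text
time_s: 10.4
ee_pos: [504.6, 88.6, 72.4]
ee_rot: [180.0, 0.0, 80.3]
force: [-4.7, -0.0, 12.9]
gripper_width: 57.2
gripper_force: 45.0
```

Emit:
move_arm(
  plan=[
    [[0,0,0],-4,0.7],
    [[0,0,0],-4,0.7],
    [[0,0,0],-4,0.7],
    [[0,0,0],-4,0.7],
    [[0,0,0],-4,0.7],
  ],
)

```text
time_s: 10.9
ee_pos: [503.4, 88.6, 70.5]
ee_rot: [-179.9, 0.1, 60.3]
force: [-3.1, -0.1, -1.0]
gripper_width: 57.6
gripper_force: 45.0
```

It dropped to 70.5 mm and the force vanished, so the keys have engaged. I'll check the twist before pushing.

```bash
python3 -c "
from h import *
env.grab_frame('top')
s=env.state();print(s['ee_pos'],s['ee_rot'],s['force'],s['torque'],s['effort'][5],s['qpos'][5])"
```

```text
[503.41722521  88.76718636  70.2664323 ] [-1.79853954e+02  1.07551022e-01  6.01451265e+01] [-3.77128831  2.06603392 -0.90752952] [0.18383341 0.68908503 0.01651852] 0.17427986953407526 38.55567939540926
```

Emit:
move_arm(
  plan=[
    [[0,0,-0.1],0,0.7],
    [[0,0,-0.1],0,0.7],
    [[0,0,0],0,0.7],
  ],
)

```text
time_s: 11.25
ee_pos: [503.6, 89.2, 68.2]
ee_rot: [-179.8, 0.1, 60.5]
force: [-4.4, 2.5, 2.0]
gripper_width: 57.6
gripper_force: 45.0
```

```bash
python3 -c "
from h import *
s=env.state();print(s['ee_pos'],s['ee_rot'],s['force'],s['torque'],s['effort'][5],s['qpos'][5])"
```

```text
[503.60881713  89.22163438  68.17217412] [-1.79840117e+02  7.08246037e-02  6.04723228e+01] [-4.39025212  2.5339601   2.02045024] [0.36375966 1.00280934 0.07050373] -0.0018470680515747517 38.22067932275294
```

Emit:
move_arm(
  plan=[
    [[-0.1,0.05,-0.1],0,0.7],
    [[0,0,-0.15],0,0.7],
    [[0,0,-0.15],0,0.7],
    [[0,0,-0.1],0,0.7],
    [[0,0,0],0,0.7],
  ],
  squeeze=55,
)

```text
time_s: 11.75
ee_pos: [503.6, 89.3, 63.7]
ee_rot: [-180.0, 0.0, 60.5]
force: [-4.9, 1.4, 4.9]
gripper_width: 57.7
gripper_force: 55.0
```

Emit:
move_arm(
  plan=[
    [[0,0,-0.1],0,0.7],
    [[0,0,-0.1],0,0.7],
    [[0,0,-0.1],0,0.7],
    [[0,0,0],0,0.7],
    [[0,0,0],0,0.7],
  ],
)

```text
time_s: 12.25
ee_pos: [503.6, 89.4, 62.1]
ee_rot: [-180.0, 0.0, 60.5]
force: [-8.6, 0.8, 15.2]
gripper_width: 57.8
gripper_force: 55.0
```

Emit:
move_arm(
  plan=[
    [[-0.08,0,-0.05],0,0.7],
    [[0,0,-0.05],0,0.7],
    [[0,0,0],0,0.7],
    [[0,0,0],0,0.7],
    [[0,0,0],0,0.7],
  ],
)

```text
time_s: 12.75
ee_pos: [503.6, 89.4, 62.1]
ee_rot: [179.9, -0.0, 60.5]
force: [-8.2, -0.5, 20.5]
gripper_width: 57.6
gripper_force: 55.0
```

Run:
```python
from w import *
p,w=pts("side"); p2,w2=pts("wrist")
s=env.state();print(s['ee_pos'],s['ee_rot'],s['force'],s['torque'],s['gripper_width'],s['gripper_force'])
d=np.hypot(w2[:,0]-502,w2[:,1]-92); print('collar top z',np.percentile(w2[(d<27)&(d>18)][:,2],[10,25,50,75]).round(1), 'flange z',np.median(w2[(d<65)&(d>56)][:,2]))
a=cv2.resize(p["frame"][150:255,160:300],None,fx=4,fy=4)
b=cv2.resize(p2["frame"],(a.shape[0]*560//420//2*1,a.shape[0]//2))
c=np.zeros((420,560+280,3),np.uint8); c[:,:560]=a; c[:210,560:]=b
cv2.imwrite("pics/f.png",cv2.resize(c,(800,400))[...,::-1])
```

```text
[503.62239374  89.39157865  62.06791114] [ 1.79914046e+02 -4.92779321e-02  6.04607932e+01] [-7.68546846 -0.44482342 20.72935931] [-0.0385218   1.80352207  0.00265825] 57.396463323163026 55.01102881375118
collar top z [ 90.6  91.2 168.9 175.9] flange z 159.46369381999386
```

View pics/f.png

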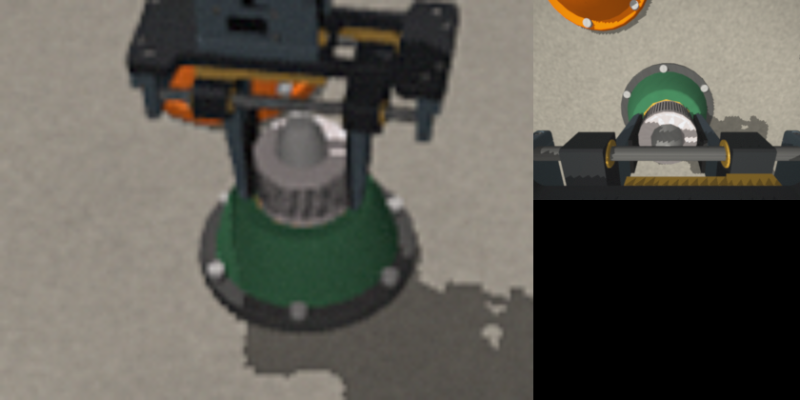

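The side crop shows the collar flush on the green cone, and its top measures about 91 mm (55 + 36). TCP height stays at 62.1 mm even as the push grows, so it is at a hard stop. I'm handing in.

```bash
python3 -c "
from workcell import env
print(env.job_done())"
```

```text
the job is handed in; nothing more can be done
None
```

The collar is on the green spindle, keyed over its pins and pushed fully home, and the arm is still gripping it and pressing down with about 20 N; the job was handed in at about 13 s, and the cans, wrench and orange look-alike were not touched.

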